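# Unlock the drying arm, park its bolt and swing the clip over the bowl

### The arm

A 7-joint arm with a two-finger parallel gripper is mounted at the origin on the work surface. World frame = base frame: x ahead of the robot, y to its left, z up, the work surface at z = 0. Lengths are in m, angles in degrees, forces in N, time in s.
With the tool pointing down it reaches from about 0.4 to 0.875 m from the base axis. Payload 4.4 kg.
Tool frame: the origin (TCP) lies at the very end of the fingers, on their centre line; the grasp point (between the pads) lies 19 mm behind it (arm.grip_depth is the z of the grasp point in the tool frame, in m); z points along the fingers, y is the line along which they close (so a half turn about z gives the same grasp; the last joint's range is limited). The gripper opens to 85 mm and grips with 20 to 120 N. Pads are 22 mm wide; open, the fingers measure 114 mm over their backs; the gripper's body (76 mm by 85 mm) begins 54 mm behind the grasp point. The pads swing forward as they close: fully open they stand 13 mm farther back than shut.
Start: joints at [66.532, 36.005, 2.206, 86.941, -1.547, 57.084, -1.146], TCP at [0.219, -0.612, 0.231] pointing down, gripper open.
Joint ranges: [-175.42, 175.42], [-21.48, 121.26], [-71.46, 75.88], [10.55, 141.38], [-63.04, 243.04], [13.31, 113.54], [-168.57, 168.57]. Speed limits (degrees/s): [147.25, 147.25, 180, 180, 180, 180, 180].

### API

Orientations are given as [roll, pitch, yaw] about the fixed x, y, z axes, in that order (R = Rz(yaw) Ry(pitch) Rx(roll)).
In Python, from workcell import arm, eyes, models gives the robot as it stands. The module is installed in compiled form; this text tells all that it offers.
- The arm moves only by the tool apply_moves, never from a script. Its argument "targets" is one flat list of numbers, 7 for each row, row after row: the shift along the tool's x, y, z in mm, then the turn, a rotation vector about the tool's x, y, z in degrees, then the finger opening in mm, from 0 to 85.4. In form: [tx, ty, tz, wx, wy, wz, fingers, tx, ty, tz, wx, wy, wz, fingers, ...]. A call has 1 to 20 rows; each row is the pose to reach, as a shift and turn from the pose commanded when the call began, along the tool's axes at that moment; what a row does not reach only later rows make up. A row lasts 1/10 s, in which the tool goes at most 50 mm and 8.59 degrees, less where a joint would pass 70% of its speed; a pose out of reach is approached as far as the arm can. A call with a gripper value outside its range is refused whole. The fingers move at their own pace and stop on an object; "newtons" is the grip in N (left out, the last holds). Time passes only in rows, so rows that repeat a pose let the fingers close. It gives the time, the measured TCP pose, the force, the opening and the grip force at its end, in the units of the state.
- arm.get_obs(): the state, without advancing time (a new reading comes with each control period).
- eyes.grab_frame(name): name is "scene" or "top" or "wrist"; returns (picture, depth): 480x640x3 uint8, red, green, blue; 480x640 float32, m along the optical axis (not along the pixel's ray), 0 where there is no reading.
- eyes.camera_info(name): a dict with "mtx" (3x3 intrinsics, pixels), "D" ([k1, k2, p1, p2, k3] as OpenCV has them; the pictures are not rectified), "eye" and "attitude" of the camera in the world; the wrist camera has in their place "mount" (4x4, takes a point from camera to tool coordinates, whose origin is the TCP and whose axes are the flange's). Camera axes: x right, y up, looking along -z (the intrinsics and any distortion apply to the point x, -y, -z); pixel columns grow to the right and rows downward; lengths in m; the calibration is good to about 2 mm. A picture is of the moment at which its call begins: read the wrist's pose just before it. camera_info takes no time and is no camera call.
- arm.finish_job(): hands the job in; it is judged then, once.
Trained networks look in the newest picture that a camera, given by its name, has taken for a name from the list of things; names that differ only in an ending like _2 or _b are one class to them, and where a whole thing is asked for, a point or a joint stands for the part that bears it (a point fixed in the world has none). Each returns a list of dicts, best first, with "conf" (0 to 1); they miss things now and then, are a little off and sometimes report something else, mostly with a low value. They report only what shows in the picture. A call takes as long as a camera call.
- models.silhouettes(name, camera): "mask" (480x640 bool, what is visible of it).
- models.landmark_of(name, camera): "at" ([x, y, z] in m, in the coordinates of the camera as it stood for that picture, good to about 4 mm: a listed point, or the origin of a listed thing).
The state is a dict: "t": time; "joint_pos": joint angles; "qd": joint speeds; "tau": joint torques, N m; "position": TCP position; "ee_rot": TCP orientation; "wrist_force": force on the tool from outside, world axes, zero at the start; "torque": the same for the moment, N m; "finger_gap": finger opening in m; "grip_force": force on a finger pad.
Only numpy, scipy, OpenCV 4.12 (cv2) and the standard library are available. Lean on these libraries where they do the work, as an engineer would, in place of code of your own. Each camera call takes 0.05 s, during which the arm holds its last target. There are 200 camera calls.

### The job

The swing arm of the little drying rack is locked by a sliding bolt. Draw the bolt all the way back by its yellow-knobbed handle, lay the handle down into the side notch so that it stays parked there, and only then swing the arm round until its green clip hangs over the middle of the blue bowl, on whichever side the bowl stands. Leave the bowl, the jug and everything else where they stand.

Things in the scene. Friction and masses are not known exactly. Their poses are not given: they have to be found in the camera images.
- rack: Drying rack fixed to the ledge: dark base plate (12 mm thick, x -45 to 182 mm, 90 mm wide), a turning steel post (24 mm thick, top at 112 mm) and a bare-metal bolt housing along +x (x 44 to 174 mm, 28 mm wide, top at 47 mm). A slot 13 mm wide in the housing's top runs along x from 84 to 132 mm. Origin at ledge level on the post's axis, z up.
- notch (a point): Middle of the side notch, 34 mm above the ledge on the housing's +y face, axes as the rack's. The notch is 16 mm wide: the far end of the slot (x 116 to 132 mm of the rack) opens into it, and it is cut through the +y wall of the housing down to 27 mm above the ledge.
- bolt: Steel bolt, a loose rod 14 mm thick captive in the housing, with a handle (10 mm stem) standing up through the slot. Origin on the rod's axis below the handle, 34 mm up; x along the rod, its locking tip 73 mm away at -x; z along the handle. Home: handle near rack x = 92 mm, tip in the bore of the post's brass lug (out to 34 mm). Fully drawn: about 126 mm; it can then turn over to +y.
- bolt_knob (a point): Centre of the yellow ball knob, 46 mm from the rod's axis along the handle: 80 mm above the ledge when upright, about 34 mm or lower when the handle lies in the notch.
- swing_arm (a joint): Angle of the swing arm about the post, rad: 0 at the start (arm along -x of the rack, bolted), positive anticlockwise from above: it points along (-cos q, -sin q) in the rack's frame. Turns 1.7 rad either way, stays where left. White bar 14 x 14 mm, 98 to 112 mm above the ledge, 155 mm long from the post's axis.
- clip (a point): Lower end of the green clip (26 x 20 mm) that hangs under the arm's end, 145 mm from the post's axis, 62 mm above the ledge.
- bowl: Empty blue plastic bowl, rim diameter 130 mm, height 45 mm; origin at the centre of its underside. Stands to the left or right of the rack; the clip passes above it.
- jug: White ceramic jug, 90 mm across, 120 mm high, handle 70 mm out along its +y; origin at the centre of its underside. Stands on the other side of the rack from the bowl.
- rolling_pin: Short wooden rolling pin, 276 mm long along its y, 44 mm thick; origin under its middle. Bystander.
- scrubber_holder: Steel pot scrubber holder, 90 x 110 mm, 120 mm high; origin at the centre of its underside. Bystander.
- soap: Green soap bottle, 60 mm across, 170 mm high; origin at the centre of its underside. Bystander.
- mug: Blue ceramic mug, 80 mm across, 85 mm high; origin at the centre of its underside. Bystander.
- spare_clip: Orange clothes peg, 85 mm long; origin at the centre of its underside. Bystander.

How it is judged:
By the outcome, as a careful person would: the job done as asked, in the order asked, and still so for the second after the job is handed in, with the robot touching nothing.
It also fails if it takes over 56 s, if anything falls off the work surface, if the arm or the gripper's body presses on something with over 40 N, if the wrist force passes 120 N, or if a joint passes its speed limit or range.

## Working session

There is one attempt and no reset: what is moved stays moved. The work goes in short steps, Python scripts to look and compute and a tool call to move; the robot and the scene stay as the last step left them, time stands still between calls to the robot, and variables do not carry over. Pictures are saved under pics/ and viewed, at most 10 in all, crops included, and the job is handed in when it is done.

Besides the shell and the picture viewer there is one more tool, called after "Request:" as name(argument=value, ...), one argument or row to a line, values as JSON. apply_moves: Moves the arm, as the interface text tells. Its arguments: {"type":"object","properties":{"targets":{"type":"array","items":{"type":"number"}},"newtons":{"type":"number"}},"required":["targets"]}

```bash
mkdir -p pics
cat > h.py <<'E'
import numpy as np, cv2
from scipy.spatial.transform import Rotation as R
from workcell import arm, eyes, models
def pose(o=None):
    o=o or arm.get_obs(); T=np.eye(4); T[:3,:3]=R.from_euler('xyz',o['ee_rot'],degrees=True).as_matrix(); T[:3,3]=o['position']; return T
def camT(n,o=None):
    c=eyes.camera_info(n)
    if n=='wrist': return pose(o)@np.array(c['mount'])
    T=np.eye(4); a=np.array(c['attitude'],float)
    T[:3,:3]=a if a.shape==(3,3) else R.from_euler('xyz',a,degrees=True).as_matrix()
    T[:3,3]=c['eye']; return T
def lm(name,n,T):
    return [(round(d['conf'],2),np.round((T@np.r_[d['at'],1])[:3],4)) for d in models.landmark_of(name,n)[:2]]
def world(n,T,depth,mask):
    c=eyes.camera_info(n); v,u=np.nonzero(mask&(depth>0)); z=depth[v,u]
    p=cv2.undistortPoints(np.c_[u,v].astype(float).reshape(-1,1,2),np.array(c['mtx']),np.array(c['D'])).reshape(-1,2)
    P=np.c_[p[:,0]*z,-p[:,1]*z,-z,np.ones(len(z))]
    return (P@T.T)[:,:3]
E
python3 - <<'E'
from h import *
print(arm.get_obs()); 
for n in('scene','top'):
    print(eyes.camera_info(n))
    im,d=eyes.grab_frame(n); cv2.imwrite(f'pics/{n}0.png',im[:,:,::-1]); T=camT(n); np.savez(f'{n}0.npz',im=im,d=d)
    for k in('rack','notch','bolt','bolt_knob','clip','bowl','jug','soap','mug','scrubber_holder','rolling_pin','spare_clip'): print(n,k,lm(k,n,T))
E
```

```text
{'t': 0.0, 'joint_pos': array([66.53198345, 36.05874338,  2.20351632, 86.99531449, -1.54770887,
       57.08446903, -1.14466561]), 'qd': array([ 0.00624513,  0.01025239, -0.03604003,  0.02682031,  0.0770989 ,
        0.02080728, -0.0049925 ]), 'tau': array([ 3.80675292e-04, -5.63395035e+01,  1.22618169e+00, -1.93442702e+01,
        1.09597453e-02,  1.06152578e-02,  6.23443697e-06]), 'position': array([ 0.21890208, -0.61136999,  0.23039517]), 'ee_rot': array([-1.79891186e+02,  1.37377348e-03,  1.96980572e+01]), 'wrist_force': array([-0.34496232, -0.13721943, -0.15480013]), 'torque': array([ 0.03167251,  0.00906045, -0.04037559]), 'grip_force': 0.0, 'finger_gap': 0.08537269697279463}
{'mtx': array([[451.32311342,   0.        , 320.23215141],
       [  0.        , 451.32311342, 242.2145106 ],
       [  0.        ,   0.        ,   1.        ]]), 'D': array([-0.04550377,  0.        ,  0.        ,  0.        ,  0.        ]), 'eye': array([ 1.35841952, -0.21162567,  0.6994905 ]), 'attitude': array([ 5.44469350e+01, -3.55152954e-02,  7.64210410e+01])}
scene rack [(0.92, array([ 0.5464, -0.02
[... 1028 characters left out ...]
[ 5.421e-01, -1.900e-02,  2.000e-04]))]
top notch [(0.97, array([0.6648, 0.0106, 0.0358]))]
top bolt [(0.57, array([ 0.6348, -0.0093,  0.0338]))]
top bolt_knob [(0.54, array([ 0.633 , -0.0099,  0.0838]))]
top clip [(0.83, array([ 0.3983, -0.0324,  0.0643]))]
top bowl [(0.57, array([ 0.4707, -0.1455, -0.0023]))]
top jug [(0.62, array([4.821e-01, 1.039e-01, 1.000e-04])), (0.29, array([0.3572, 0.3852, 0.0005]))]
top soap []
top mug [(0.92, array([ 0.3759, -0.4213,  0.0028]))]
top scrubber_holder [(0.6, array([0.6279, 0.4112, 0.    ]))]
top rolling_pin [(0.94, array([0.3563, 0.3842, 0.0022]))]
top spare_clip [(0.68, array([ 0.5361, -0.3608, -0.001 ])), (0.29, array([ 0.3568,  0.3846, -0.0035]))]
```

View pics/scene0.png

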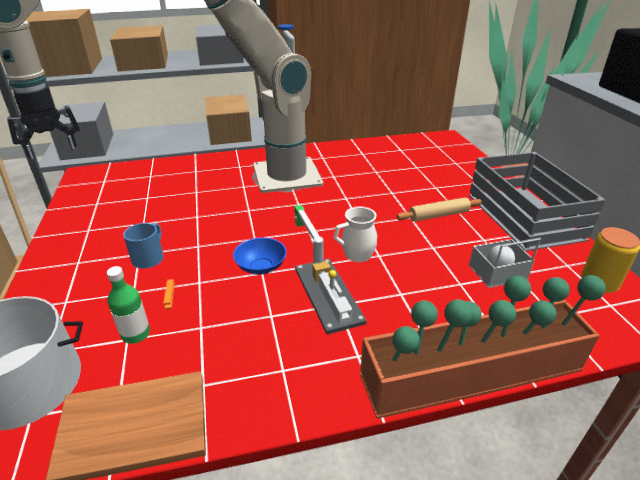

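View pics/top0.png

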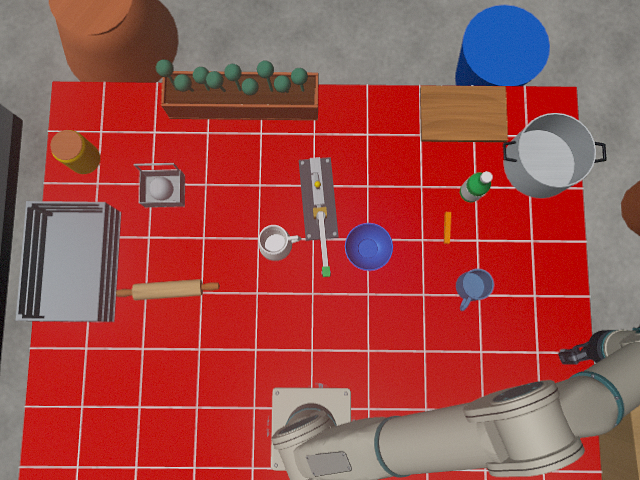

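Run:
```python
from h import *
for n in('scene','top'):
    f=np.load(f'{n}0.npz'); im,d=f['im'],f['d']; T=camT(n)
    hsv=cv2.cvtColor(im,cv2.COLOR_RGB2HSV)
    P=world(n,T,d,np.ones(d.shape,bool)); m=d>0; H=hsv[m]; 
    box=(P[:,0]>.3)&(P[:,0]<.8)&(abs(P[:,1])<.25)
    y=box&(H[:,0]>20)&(H[:,0]<35)&(H[:,1]>150)&(H[:,2]>100)&(P[:,2]>.05)&(P[:,2]<.11)
    print(n,'yellow',y.sum(),P[y].mean(0) if y.any() else 0, P[y].min(0),P[y].max(0))
    a=box&(P[:,2]>.104)&(P[:,2]<.12)&(abs(P[:,1]+.02)<.06)&(P[:,0]<.6)
    q=P[a]; print('arm',a.sum(),q.min(0),q.max(0),q.mean(0), np.polyfit(q[:,0],q[:,1],1))
    h=box&(P[:,2]>.042)&(P[:,2]<.052)&(P[:,0]>.58)&(abs(P[:,1])<.06)
    q=P[h]; print('hous',h.sum(),q.min(0),q.max(0),np.polyfit(q[:,0],q[:,1],1))
    b=box&(H[:,0]>95)&(H[:,0]<125)&(H[:,1]>120)&(P[:,2]>.038)&(P[:,2]<.05)&(P[:,1]<-.05)
    q=P[b]; print('bowl rim',b.sum(),q.min(0),q.max(0),(q.min(0)+q.max(0))/2)
```

```text
scene yellow 51 [ 0.62578171 -0.01343831  0.07796306] [ 0.55883645 -0.03132276  0.05064607] [ 0.64484117 -0.0029392   0.08893961]
arm 327 [ 0.38674836 -0.04495454  0.10405731] [ 0.55922061 -0.00912699  0.11462695] [ 0.4820213  -0.02786799  0.11054767] [ 0.10233386 -0.07719509]
hous 459 [ 0.58007086 -0.03562165  0.04201413] [0.72024717 0.01152469 0.05092483] [ 0.13217598 -0.09795253]
bowl rim 337 [ 0.41036173 -0.21238468  0.03809302] [ 0.54153664 -0.08651618  0.04767389] [ 0.47594919 -0.14945043  0.04288346]
top yellow 30 [ 0.62340536 -0.00918837  0.08372515] [ 0.55365016 -0.03051526  0.05388553] [ 0.6411858  -0.00104785  0.09478314]
arm 396 [ 0.38619679 -0.04357242  0.1043954 ] [0.55570976 0.03909459 0.11986589] [ 0.46882766 -0.02551794  0.11297504] [ 0.09798204 -0.07145463]
hous 338 [ 0.58185419 -0.02512752  0.04204788] [0.71865792 0.01124242 0.05198274] [ 0.09549939 -0.06989155]
bowl rim 205 [ 0.41212833 -0.21047973  0.03800527] [ 0.53446548 -0.08450407  0.0499671 ] [ 0.4732969  -0.1474919   0.04398618]
```

The scene view shows the yellow knob at (333,272), the bowl at (259,256) on the −y side, and the jug at (358,235) with its handle towards the rack. The top view agrees, with the knob at (317,184), the clip at (326,271) and the bowl at (369,247). The rack is at about (0.544, −0.021) with a yaw of about 6°, and the bowl is 0.1455 m from the post, which matches the clip's radius. I'm moving above the knob to look closer.

Request:
apply_moves(
  targets=[589,-426,-20,0,0,-76.3,85,589,-426,-20,0,0,-76.3,85,589,-426,-20,0,0,-76.3,85,589,-426,-20,0,0,-76.3,85,589,-426,-20,0,0,-76.3,85,589,-426,-20,0,0,-76.3,85,589,-426,-20,0,0,-76.3,85,589,-426,-20,0,0,-76.3,85,589,-426,-20,0,0,-76.3,85,589,-426,-20,0,0,-76.3,85,589,-426,-20,0,0,-76.3,85,589,-426,-20,0,0,-76.3,85,589,-426,-20,0,0,-76.3,85,589,-426,-20,0,0,-76.3,85,589,-426,-20,0,0,-76.3,85,589,-426,-20,0,0,-76.3,85,589,-426,-20,0,0,-76.3,85,589,-426,-20,0,0,-76.3,85,589,-426,-20,0,0,-76.3,85,589,-426,-20,0,0,-76.3,85],
)

```text
t: 3.3
position: [0.6297, -0.0139, 0.2515]
ee_rot: [-180.0, 0.0, 95.9]
wrist_force: [0.6, -0.1, 0.5]
finger_gap: 0.085
grip_force: 0.0
```

Run:
```python
from h import *
o=arm.get_obs(); print(o['position'],o['ee_rot'],o['joint_pos'],o['t'])
T=camT('wrist',o); print(np.round(eyes.camera_info('wrist')['mount'],3))
im,d=eyes.grab_frame('wrist'); cv2.imwrite('pics/w1.png',im[:,:,::-1]); np.savez('w1.npz',im=im,d=d,T=T)
for k in('rack','notch','bolt','bolt_knob','clip','bowl'): print(k,lm(k,'wrist',T))
P=world('wrist',T,d,np.ones(d.shape,bool)); H=cv2.cvtColor(im,cv2.COLOR_RGB2HSV)[d>0]
y=(H[:,0]>20)&(H[:,0]<35)&(H[:,1]>150)&(P[:,2]>.06)&(P[:,2]<.1)&(abs(P[:,0]-.64)<.04)
print('yel',y.sum(),P[y].mean(0),P[y].min(0),P[y].max(0))
h=(P[:,2]>.042)&(P[:,2]<.052)&(P[:,0]>.58)&(abs(P[:,1])<.06); q=P[h].astype(np.float32)[:,:2]
print('house',h.sum(),cv2.minAreaRect(q),np.percentile(q,[1,50,99],axis=0))
```

```text
[ 0.62971743 -0.01389837  0.2514638 ] [-1.79992500e+02  3.45489489e-02  9.58767086e+01] [ 10.92490167  34.26151018 -20.36169431  88.57141245  13.17456831
  59.5458104   -7.01865823] 3.3
[[ 0.     0.965  0.264  0.066]
 [ 1.    -0.     0.     0.001]
 [ 0.     0.264 -0.965 -0.144]
 [ 0.     0.     0.     1.   ]]
rack [(0.75, array([ 0.5502, -0.0212,  0.0024]))]
notch [(0.63, array([0.6686, 0.0026, 0.0343])), (0.56, array([ 0.6354, -0.0107,  0.083 ]))]
bolt [(0.61, array([ 0.6346, -0.0126,  0.0375]))]
bolt_knob [(0.85, array([ 0.6364, -0.0055,  0.0808]))]
clip [(0.43, array([ 0.6332, -0.0102,  0.0843]))]
bowl [(0.77, array([ 0.4786, -0.1509, -0.002 ]))]
yel 342 [ 0.63533005 -0.01019973  0.08798339] [ 0.62751621 -0.01904594  0.08102049] [ 0.64362765 -0.0030001   0.09205479]Traceback (most recent call last):
  File "<stdin>", line 10, in <module>
cv2.error: OpenCV(4.12.0) /io/opencv/modules/imgproc/src/convhull.cpp:143: error: (-215:Assertion failed) total >= 0 && (depth == CV_32F || depth == CV_32S) in function 'convexHull'
```

View pics/w1.png

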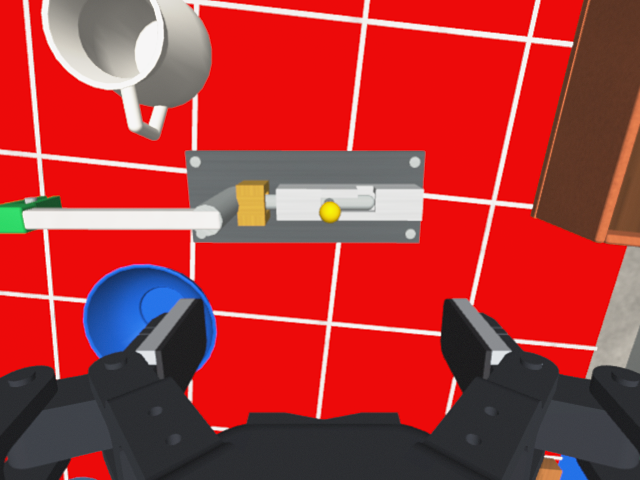

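The wrist view shows the knob at (330,211), the slot running right from it with the notch opening at (366,188), the brass lug at (252,203) and the bowl at (150,318). The plate edges are level in the picture, so the rack's yaw is about 5.9°. The measured knob position, about (0.635, −0.0105, 0.08), fits that. I'm descending onto the knob with the fingers closing along the rack's x.

Request:
apply_moves(
  targets=[3,6,100,0,0,0,50,3,6,100,0,0,0,50,3,6,145,0,0,0,50,3,6,185,0,0,0,50,3,6,185,0,0,0,50,3,6,185,0,0,0,50,3,6,185,0,0,0,0,3,6,185,0,0,0,0,3,6,185,0,0,0,0,3,6,185,0,0,0,0,3,6,185,0,0,0,0,3,6,185,0,0,0,0,3,6,185,0,0,0,0],
  newtons=25,
)

```text
t: 4.95
position: [0.6375, -0.0087, 0.0689]
ee_rot: [179.8, 0.0, 96.0]
wrist_force: [-0.2, -0.4, 7.0]
finger_gap: 0.0158
grip_force: 24.3
```

Request:
apply_moves(
  targets=[0,4,0,0,0,0,0,0,8,0,0,0,0,0,0,13,0,0,0,0,0,0,18,0,0,0,0,0,0,23,0,0,0,0,0,0,27,0,0,0,0,0,0,31,0,0,0,0,0,0,34,0,0,0,0,0,0,34,0,0,0,0,0],
)

```text
t: 5.85
position: [0.6705, -0.0053, 0.0689]
ee_rot: [179.9, 0.0, 96.0]
wrist_force: [-2.6, -0.5, 8.5]
finger_gap: 0.0157
grip_force: 24.4
```

Run:
```python
from h import *
o=arm.get_obs(); print(o['position'],o['wrist_force'],o['finger_gap'],o['t'])
T=camT('wrist',o)
im,d=eyes.grab_frame('wrist'); cv2.imwrite('pics/w2.png',im[:,:,::-1])
for k in('bolt','bolt_knob','notch'): print(k,lm(k,'wrist',T))
```

```text
[ 0.67053876 -0.00528716  0.0689347 ] [-2.5867097  -0.54244394  8.45313814] 0.01566112405323221 5.85
bolt [(0.64, array([ 0.669 , -0.0111,  0.0395]))]
bolt_knob [(0.67, array([ 0.6713, -0.0033,  0.0809]))]
notch [(0.76, array([0.6699, 0.008 , 0.0341]))]
```

View pics/w2.png

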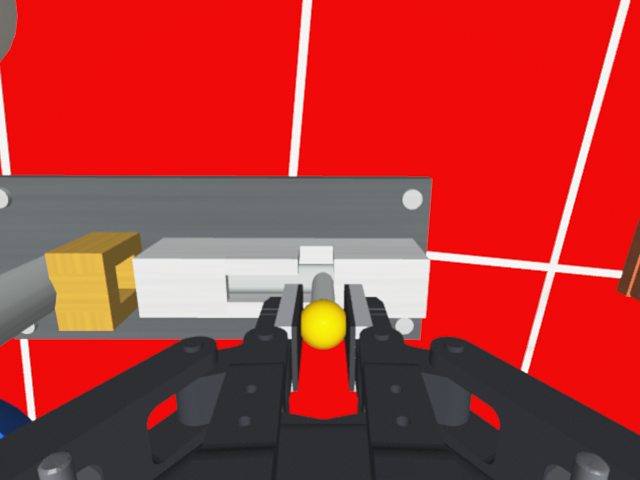

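The knob is held at (323,325) and the stem at (322,290) is level with the notch at (317,255), so the bolt is drawn. I'm nudging to the stop and then starting the arc towards +y.

Request:
apply_moves(
  targets=[0,2,0,0,0,0,0,0,3,0,0,0,0,0,0,3,0,0,0,0,0],
)

```text
t: 6.35
position: [0.6709, -0.0054, 0.0689]
ee_rot: [-179.8, 0.1, 96.0]
wrist_force: [-8.2, -1.1, 13.1]
finger_gap: 0.0158
grip_force: 24.8
```

Request:
apply_moves(
  targets=[0,-2,0,0,0,0,0,4,-2,0.2,0,0,0,0,8,-2,0.7,0,0,0,0,12,-2,1.6,0,0,0,0,15.7,-2,2.8,0,0,0,0,19.5,-2,4.3,0,0,0,0,23,-2,6.2,0,0,0,0,26.5,-2,8.4,0,0,0,0,29.6,-2,10.8,0,0,0,0,32.5,-2,13.5,0,0,0,0],
)

```text
t: 7.35
position: [0.6674, 0.0276, 0.0544]
ee_rot: [179.9, -0.0, 96.0]
wrist_force: [-2.8, 0.1, 5.5]
finger_gap: 0.0155
grip_force: 25.6
```

Request:
apply_moves(
  targets=[2.8,0,2.9,0,0,0,0,5.2,0,6.1,0,0,0,0,7.3,0,9.5,0,0,0,0,9.2,0,13.1,0,0,0,0,10.7,0,16.8,0,0,0,0,11.9,0,20.6,0,0,0,0,12.8,0,24.5,0,0,0,0,13.3,0,28.5,0,0,0,0,13.5,0,32.5,0,0,0,0,13.5,0,35,0,0,0,0,13.5,0,35,0,0,0,0],
)

```text
t: 8.45
position: [0.6652, 0.0406, 0.0171]
ee_rot: [-179.9, -0.0, 96.0]
wrist_force: [-1.4, 1.6, 2.4]
finger_gap: 0.0158
grip_force: 26.5
```

Run:
```python
from h import *
o=arm.get_obs(); print(o['position'],o['wrist_force'],o['finger_gap'],o['t'])
T=camT('wrist',o)
im,d=eyes.grab_frame('wrist'); cv2.imwrite('pics/w3.png',im[:,:,::-1])
for k in('bolt','bolt_knob','notch'): print(k,lm(k,'wrist',T))
```

```text
[0.66520309 0.04061786 0.01714265] [-1.42202627  1.56952902  2.38590824] 0.01583655629026998 8.45
bolt []
bolt_knob [(0.89, array([0.662 , 0.0372, 0.0399]))]
notch [(0.92, array([0.6705, 0.0029, 0.0323]))]
```

View pics/w3.png

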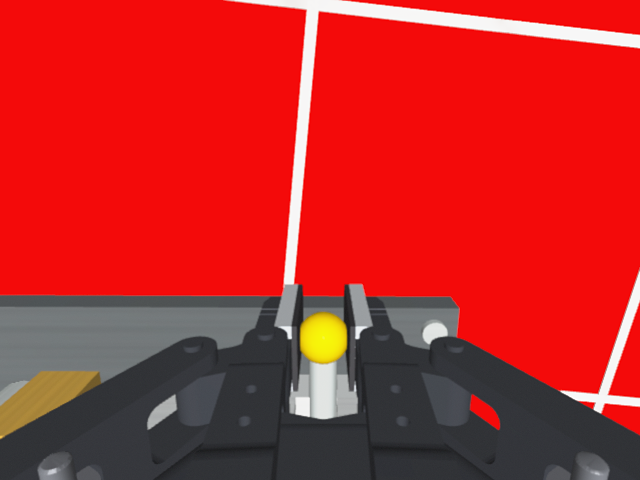

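The handle lies across the notch, with the knob at (323,338) and the stem at (323,390). I'm releasing it and lifting.

Request:
apply_moves(
  targets=[0,0,0,0,0,0,36,0,0,0,0,0,0,36,0,0,0,0,0,0,36,0,0,-20,0,0,0,36,0,0,-45,0,0,0,36,0,0,-95,0,0,0,36,0,0,-145,0,0,0,36,0,0,-190,0,0,0,36,0,0,-190,0,0,0,36],
)

```text
t: 9.55
position: [0.6703, 0.0411, 0.2156]
ee_rot: [179.2, 0.0, 95.9]
wrist_force: [0.3, -1.1, -0.4]
finger_gap: 0.0358
grip_force: 0.0
```

Run:
```python
from h import *
o=arm.get_obs(); print(o['position'],o['wrist_force'],o['finger_gap'],o['t'])
T=camT('wrist',o)
im,d=eyes.grab_frame('wrist'); cv2.imwrite('pics/w4.png',im[:,:,::-1])
for k in('bolt','bolt_knob','notch','clip','bowl','rack'): print(k,lm(k,'wrist',T))
P=world('wrist',T,d,np.ones(d.shape,bool)); H=cv2.cvtColor(im,cv2.COLOR_RGB2HSV)[d>0]
y=(H[:,0]>24)&(H[:,0]<35)&(H[:,1]>200)&(P[:,2]>.02)&(P[:,2]<.1)&(abs(P[:,0]-.66)<.05)
print('yel',y.sum(),P[y].mean(0),P[y].min(0),P[y].max(0))
```

```text
[0.67027373 0.04105253 0.21559533] [ 0.29253633 -1.07578212 -0.36057055] 0.03582634486764246 9.55
bolt [(0.55, array([ 0.6692, -0.0093,  0.0418])), (0.47, array([ 4.803e-01, -1.502e-01, -2.000e-04]))]
bolt_knob [(0.72, array([0.6658, 0.0386, 0.0282])), (0.35, array([0.6681, 0.0065, 0.0343]))]
notch [(0.62, array([0.6715, 0.0095, 0.0334]))]
clip []
bowl [(0.8, array([ 0.4821, -0.1501, -0.0029]))]
rack [(0.61, array([ 0.5483, -0.0225,  0.0024]))]
yel 264 [0.66645249 0.0394426  0.03487487] [0.65849448 0.03247111 0.02928816] [0.67402675 0.04605787 0.03840704]
```

View pics/w4.png

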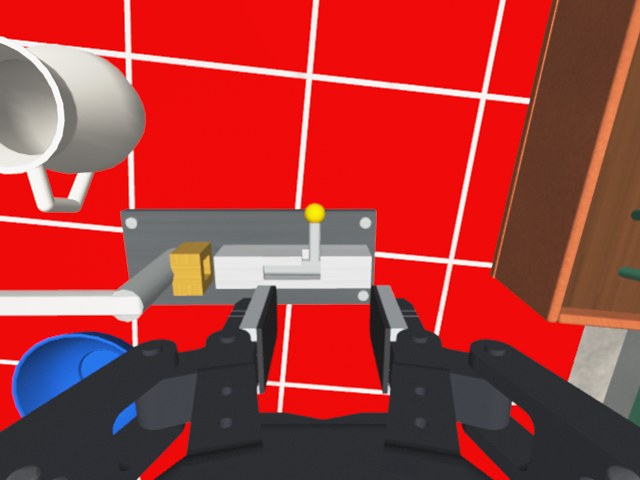

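The wrist view shows the handle lying in the notch, with the knob at (315,213). Its centre height is about 0.029 m, so it is parked. Next I'm moving above the swing arm at about r = 105 mm with the fingers across the bar.

Request:
apply_moves(
  targets=[-48.5,-237,0,0,0,90,42,-48.5,-237,0,0,0,90,42,-48.5,-237,0,0,0,90,42,-48.5,-237,0,0,0,90,42,-48.5,-237,0,0,0,90,42,-48.5,-237,0,0,0,90,42,-48.5,-237,0,0,0,90,42,-48.5,-237,0,0,0,90,42,-48.5,-237,0,0,0,90,42,-48.5,-237,0,0,0,90,42,-48.5,-237,0,0,0,90,42,-48.5,-237,0,0,0,90,42,-48.5,-237,0,0,0,90,42,-48.5,-237,0,0,0,90,42,-48.5,-237,0,0,0,90,42,-48.5,-237,0,0,0,90,42],
)

```text
t: 11.5
position: [0.435, -0.0324, 0.2078]
ee_rot: [-180.0, 0.0, 6.0]
wrist_force: [0.0, 0.5, -0.0]
finger_gap: 0.0423
grip_force: 0.0
```

Run:
```python
from h import *
o=arm.get_obs(); print(o['position'],o['ee_rot'],o['joint_pos'],o['t'])
for n in('wrist','top','scene'):
    T=camT(n,o)
    im,d=eyes.grab_frame(n); cv2.imwrite(f'pics/{n}5.png',im[:,:,::-1])
    for k in('bolt_knob','clip','bowl','jug'): print(n,k,lm(k,n,T))
    if n=='wrist':
        P=world(n,T,d,np.ones(d.shape,bool)); a=(P[:,2]>.106)&(P[:,2]<.118)&(abs(P[:,1]+.025)<.05)&(P[:,0]<.54)&(P[:,0]>.38)
        q=P[a]; print(a.sum(),np.percentile(q,[1,50,99],axis=0),np.polyfit(q[:,0],q[:,1],1))
```

```text
[ 0.43504376 -0.03241282  0.20777666] [-1.79995575e+02  5.17332913e-03  6.01518914e+00] [ -2.33969051  20.9671038    3.88183413 121.06748776  -2.25925131
  38.03665892 -80.91907702] 11.5
wrist bolt_knob [(0.37, array([ 0.401 , -0.0322,  0.0577]))]
wrist clip [(0.9, array([ 0.3989, -0.0333,  0.0603]))]
wrist bowl [(0.92, array([ 0.481 , -0.1505, -0.0023]))]
wrist jug [(0.94, array([0.4822, 0.099 , 0.0026]))]
6247 [[ 0.3894786  -0.04440066  0.1112736 ]
 [ 0.46924243 -0.02851202  0.11363506]
 [ 0.53911423 -0.01540726  0.11562333]] [ 0.10254542 -0.07670584]
top bolt_knob [(0.64, array([0.6636, 0.0392, 0.031 ]))]
top clip []
top bowl [(0.97, array([ 0.4683, -0.1452, -0.0047]))]
top jug [(0.94, array([ 0.4796,  0.0991, -0.0026]))]
scene bolt_knob [(0.64, array([0.6666, 0.0373, 0.0281])), (0.4, array([ 0.3593,  0.3862, -0.0013]))]
scene clip [(0.74, array([ 0.3992, -0.0314,  0.0637])), (0.46, array([ 0.4752, -0.1519, -0.0044]))]
scene bowl [(0.85, array([ 0.4741, -0.1509, -0.003 ])), (0.32, array([ 0.4   , -0.0331,  0.0641]))]
scene jug [(0.64, array([0.482 , 0.1028, 0.0009]))]
```

View pics/wrist5.png

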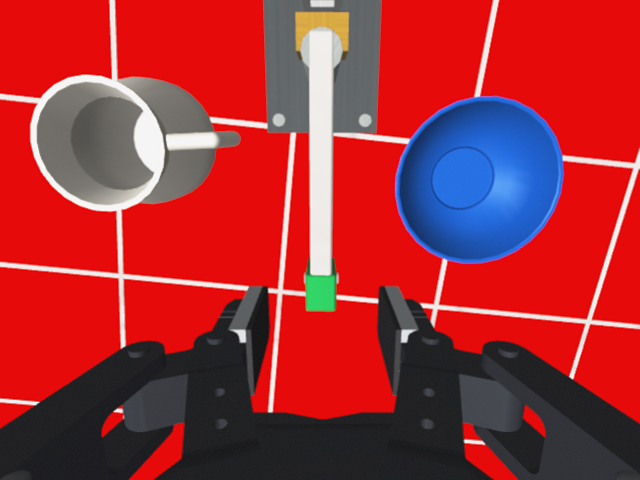

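The bar is centred between the fingers at columns 320–328. The bowl at (480,180) is on the right of the picture and the jug at (125,140) on the left, both well clear. I'm descending and gripping the bar.

Request:
apply_moves(
  targets=[0,0,50,0,0,0,42,0,0,90,0,0,0,42,0,0,120,0,0,0,42,0,0,120,0,0,0,42,0,0,120,0,0,0,0,0,0,120,0,0,0,0,0,0,120,0,0,0,0,0,0,120,0,0,0,0,0,0,120,0,0,0,0],
  newtons=20,
)

```text
t: 13.15
position: [0.4361, -0.0322, 0.0892]
ee_rot: [180.0, -0.2, 6.0]
wrist_force: [-0.8, 0.6, 7.5]
finger_gap: 0.0135
grip_force: 24.0
```

Run:
```python
from h import *
T=pose(); print(T[:3,3],arm.get_obs()['wrist_force'])
c=np.array([.5435,-.021]); p=T[:2,3]; rows=[]
print(np.linalg.norm(p-c))
for a in np.arange(4,57,4).tolist():
    t=np.radians(a); Rz=np.array([[np.cos(t),-np.sin(t)],[np.sin(t),np.cos(t)]])
    d=np.r_[c+Rz@(p-c)-p,0]; l=T[:3,:3].T@d; rows.append(f'{l[0]:.1f}, {l[1]:.1f}, 0, 0, 0, {-a:.0f}, 0')
print(',\n'.join(rows))
```

```text
[ 0.43612909 -0.03219002  0.08917192] [-0.78908271  0.57844469  7.47874805]
0.10795243804340401
0.0, 0.0, 0, 0, 0, -4, 0,
0.0, 0.0, 0, 0, 0, -8, 0,
0.0, 0.0, 0, 0, 0, -12, 0,
0.0, 0.0, 0, 0, 0, -16, 0,
0.0, 0.0, 0, 0, 0, -20, 0,
0.0, 0.0, 0, 0, 0, -24, 0,
0.0, 0.1, 0, 0, 0, -28, 0,
0.0, 0.1, 0, 0, 0, -32, 0,
0.0, 0.1, 0, 0, 0, -36, 0,
0.0, 0.1, 0, 0, 0, -40, 0,
0.0, 0.1, 0, 0, 0, -44, 0,
0.0, 0.1, 0, 0, 0, -48, 0,
0.0, 0.1, 0, 0, 0, -52, 0,
0.0, 0.1, 0, 0, 0, -56, 0
```

Request:
apply_moves(
  targets=[0.1,3.8,0,0,0,-2,0,0.3,7.5,0,0,0,-4,0,1.1,15,0,0,0,-8,0,2.4,22.5,0,0,0,-12,0,4.2,29.8,0,0,0,-16,0,6.5,36.9,0,0,0,-20,0,9.3,43.9,0,0,0,-24,0,12.6,50.7,0,0,0,-28,0,16.4,57.2,0,0,0,-32,0,20.6,63.5,0,0,0,-36,0,25.3,69.4,0,0,0,-40,0,30.3,75,0,0,0,-44,0,35.7,80.3,0,0,0,-48,0,41.5,85.1,0,0,0,-52,0,44.5,87.4,0,0,0,-54,0,47.6,89.5,0,0,0,-56,0,47.6,89.5,0,0,0,-56,0,47.6,89.5,0,0,0,-56,0],
)

```text
t: 14.95
position: [0.4936, -0.1162, 0.0892]
ee_rot: [179.8, -0.1, 62.0]
wrist_force: [1.5, 1.4, 6.7]
finger_gap: 0.0135
grip_force: 23.6
```

Run:
```python
from h import *
o=arm.get_obs(); print(o['position'],o['ee_rot'],o['wrist_force'],o['t'])
for n in('wrist','scene'):
    T=camT(n,o)
    im,d=eyes.grab_frame(n); cv2.imwrite(f'pics/{n}6.png',im[:,:,::-1])
    for k in('bolt_knob','clip','bowl','jug'): print(n,k,lm(k,n,T))
```

```text
[ 0.49362946 -0.11615128  0.08919458] [ 1.79783422e+02 -1.01462493e-01  6.19989093e+01] [1.53128846 1.42221321 6.70448587] 14.95
wrist bolt_knob []
wrist clip []
wrist bowl [(0.73, array([ 0.5457, -0.0203,  0.0044]))]
wrist jug []
scene bolt_knob [(0.59, array([0.6677, 0.0369, 0.0249]))]
scene clip [(0.89, array([ 0.4753, -0.1474,  0.0617])), (0.45, array([0.6292, 0.4106, 0.003 ]))]
scene bowl [(0.58, array([ 0.4731, -0.1529, -0.0048]))]
scene jug [(0.59, array([0.4799, 0.1014, 0.0013]))]
```

The clip reads (0.475, −0.147), within a few mm of the bowl's centre. I'm releasing, lifting and checking.

Request:
apply_moves(
  targets=[0,0,0,0,0,0,42,0,0,0,0,0,0,42,0,0,0,0,0,0,42,0,0,0,0,0,0,42,0,0,-20,0,0,0,42,0,0,-50,0,0,0,42,0,0,-100,0,0,0,42,0,0,-150,0,0,0,42,0,0,-180,0,0,0,42,0,0,-180,0,0,0,42],
)

```text
t: 16.45
position: [0.4945, -0.1168, 0.2721]
ee_rot: [179.5, -0.1, 62.0]
wrist_force: [0.7, 0.0, -1.1]
finger_gap: 0.042
grip_force: 0.0
```

Run:
```python
from h import *
o=arm.get_obs(); print(o['position'],o['ee_rot'],o['wrist_force'],o['t'])
for n in('wrist','scene'):
    T=camT(n,o)
    im,d=eyes.grab_frame(n); cv2.imwrite(f'pics/{n}7.png',im[:,:,::-1])
    for k in('bolt_knob','clip','bowl','jug','rack'): print(n,k,lm(k,n,T))
    P=world(n,T,d,np.ones(d.shape,bool)); H=cv2.cvtColor(im,cv2.COLOR_RGB2HSV)[d>0]
    a=(P[:,2]>.106)&(P[:,2]<.118)&(np.hypot(P[:,0]-.5,P[:,1]+.09)<.11)&(H[:,1]<60)
    q=P[a]; print('bar',a.sum(),q.mean(0) if a.any() else 0, np.degrees(np.arctan(np.linalg.svd((q-q.mean(0))[:,:2],full_matrices=False)[2][0][1]/np.linalg.svd((q-q.mean(0))[:,:2],full_matrices=False)[2][0][0])) if a.sum()>10 else '')
    b=(H[:,0]>95)&(H[:,0]<125)&(H[:,1]>120)&(P[:,2]>.04)&(P[:,2]<.05)&(np.hypot(P[:,0]-.475,P[:,1]+.15)<.09)
    q=P[b]; print('rim',b.sum(),(q.min(0)+q.max(0))/2,np.ptp(q,axis=0))
```

```text
[ 0.49445249 -0.11678799  0.27214396] [ 1.79497226e+02 -1.28895824e-01  6.19668231e+01] [ 0.7474831   0.04198176 -1.07398698] 16.45
wrist bolt_knob []
wrist clip [(0.95, array([ 0.4772, -0.1496,  0.06  ]))]
wrist bowl [(0.7, array([ 0.4794, -0.1479, -0.0024]))]
wrist jug []
wrist rack [(0.68, array([ 0.5464, -0.0284,  0.0027])), (0.58, array([ 0.6377, -0.4329,  0.0016]))]
bar 3811 [ 0.52083263 -0.06685807  0.11344385] 62.30102773688694
rim 2453 [ 0.47457331 -0.14980679  0.04459654] [0.12801587 0.1269459  0.00915882]
scene bolt_knob [(0.72, array([0.6685, 0.042 , 0.0237]))]
scene clip [(0.92, array([ 0.4759, -0.147 ,  0.0627]))]
scene bowl [(0.92, array([ 0.4715, -0.1475, -0.0017]))]
scene jug [(0.79, array([ 0.4795,  0.1013, -0.0009]))]
scene rack [(0.9, array([ 0.5493, -0.0225,  0.0008]))]
bar 329 [ 0.52100394 -0.07252133  0.11053468] 62.54510385232708
rim 244 [ 0.47772006 -0.14940857  0.04362216] [0.12890018 0.12594674 0.00723954]
```

View pics/wrist7.png

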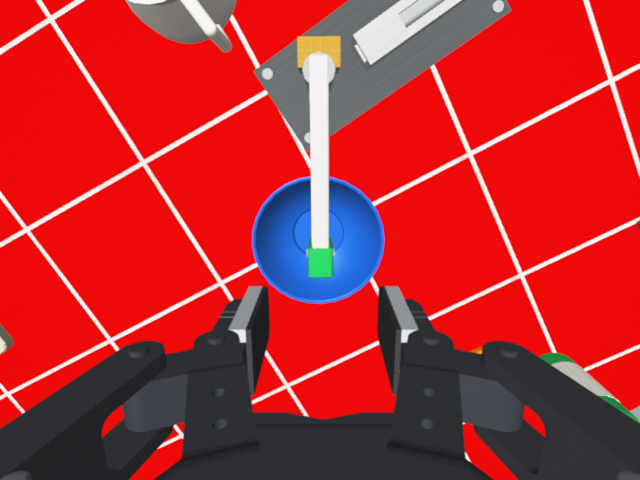

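View pics/scene7.png

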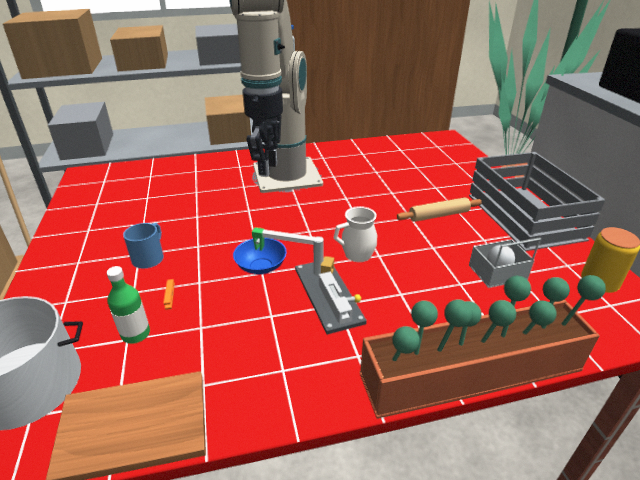

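The wrist view shows the clip at (320,262) on the bowl's centre line at column 319, with the bowl spanning columns 252–384. The measured offset is at most 3 mm. The scene view shows the knob parked at (357,298), and the bowl and jug haven't moved. I'm handing the job in.

```bash
python3 -c "
from workcell import arm
print(arm.finish_job())"
```

```text
the job is handed in; nothing more can be done
None
```

The job is handed in at about 16.5 s of robot time: the bolt was drawn to its stop and its handle parked in the notch, then the arm swung until the clip hung within about 3 mm of the bowl's middle; the bowl and jug did not move.

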